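# Grease the shuttle slide with the push gun

## Task

Take the push-type grease gun out of its fork, press its coupler squarely onto the tilted grease nipple on the slide's carriage until it snaps on, and keep pushing along the nipple's axis until the gun's spring-loaded tube is more than half way in. Finish like that, still gripping the gun and holding it pushed in against its spring; do not ram it, do not shove the carriage along its rail, and leave everything else on the bench where it stands.

Things in the scene. Friction and masses are not known exactly. Their poses are not given: they have to be found in the camera images.
- gun: push-type grease gun, round, 177 mm long, 0.4 to 0.55 kg, hanging by its flange in the fork, coupler down. Origin: centre of the flange's underside; z towards the butt. Flange 50 mm across, z 0 to 6 mm; black ribbed grip above it 30 mm across, to z 58 (fingertips may rest on the flange); steel barrel below 28 mm across to z -45, nose to -53, then the spring-loaded tube with the coupler
- coupler (a point): centre of the sealing face inside the coupler (33 mm across), 104 mm below the gun's origin with the spring relaxed; z as the gun's. Four greased spring jaws end 15 mm below the face: flared mouth 22 mm wide, lips 12 mm apart 8.6 mm below the face. They spread over the nipple's head at 5 to 10 N and snap in behind it just before the face meets the head's top
- plunger (a joint): travel (m) of the gun's tube with the coupler into the barrel: 0 with the spring relaxed, 0.020 at the stop. The spring takes 10 N before it begins to move, 13 N at 0.010 and 16 N at 0.020
- nipple: steel button-head grease nipple on the carriage's front ledge, tilted 30 degrees from vertical towards the slide's -x side. Origin: centre of its head's top, about 104 mm above the bench; z runs out along its axis, the line on which the coupler goes on; fully on, the sealing face lies on this origin. Head 16 mm across, 7.5 mm high, chamfered; neck 10 mm; hexagon from 17 mm below the top
- carriage (a joint): position of the carriage along the slide's rail, -0.05 to 0.05 m; its brake is on (about 80 N to shift it)
- slide: shuttle slide fixed to the bench: base plate 130 x 300 x 16 mm, rail along its y axis, aluminium carriage 110 x 136 mm with front ledge at 70 mm height, nest plate behind it up to 88 mm, and a short hexagon plug (blanked port, not the nipple) on the same ledge. Origin: centre of the base plate's underside; -x is the ledge's side, turned up to 20 degrees off the robot
- holder: dark steel bench fork in which the gun hangs, fixed: base plate 115 x 90 mm, upright plate at +x, two prongs at height 130 mm with a 34 mm gap open towards -x. Origin: on the bench under the gun's axis; z up
- screw_bin: black divided bin of screws, 100 x 130 x 55 mm, fixed, origin under its centre; it changes sides with the fork
- cartridge: bystander: white grease cartridge standing upright, 40 mm across, 115 mm tall, origin under its centre
- oil_bottle: bystander: grey oil bottle standing upright, 48 mm across, 125 mm tall, origin under its centre
- spanner: bystander: steel spanner lying flat, 170 mm long, origin under its middle
- module_pair: bystander: two black modules stacked, 34 x 26 x 18 mm, origin under its centre
- module_one: bystander: black module, 34 x 26 x 9 mm, origin under its centre
- blanking_cap: bystander: black rubber cap, 26 mm across, 14 mm tall, origin under its centre

How it is judged:
By the outcome, as a careful person would: the job done as asked, in the order asked, and still so for the second after the job is handed in, while the arm keeps its last pose, push and grip.
It also fails if it takes over 42 s, if anything falls off the work surface, if the arm or the gripper's body presses on something with over 40 N, if the wrist force passes 120 N, or if a joint passes its speed limit or range.

## Robot

A 6-joint arm with a two-finger parallel gripper is mounted at the origin on the work surface. World frame = base frame: x ahead of the robot, y to its left, z up, the work surface at z = 0. Lengths are in m, angles in rad, forces in N, time in s.
With the tool pointing down it reaches from about 0.375 to 0.925 m from the base axis. Payload 5.7 kg.
Tool frame: the origin (TCP) lies midway between the tips of the shut fingers; the grasp point (between the pads) lies 19 mm behind it; z points along the fingers, y is the line along which they close (so a half turn about z gives the same grasp; the last joint's range is limited). The gripper opens to 88 mm and grips with 3 to 60 N. Pads are 20 mm wide; open, the fingers measure 115 mm over their backs; the gripper's body (75 mm by 178 mm) begins 61 mm behind the grasp point.
Start: joints at [1.113, 0.359, 1.51, -0, 1.272, -0.115], TCP at [0.202, 0.565, 0.223] pointing down, gripper open.
Joint ranges: [-2.97, 2.97], [-1.01, 2.36], [0.21, 2.38], [-0.96, 4.11], [0.2, 2.71], [-2.98, 2.98]. Speed limits (rad/s): [2.39, 2.39, 3.14, 3.14, 3.14, 3.14].

## Interface

Orientations are given as [roll, pitch, yaw] about the fixed x, y, z axes, in that order (R = Rz(yaw) Ry(pitch) Rx(roll)).
In Python, from rig import env gives the robot as it stands.
- The arm moves only by the tool play_rows, never from a script. Its argument "plan" is a list of rows, each a list of 7 numbers: the shift along the tool's x, y, z scaled (see below), then the turn, a rotation vector about the tool's x, y, z scaled (see below), then the gripper command: -1 is shut, 1 is fully open, values between are in proportion. In form: [[tx, ty, tz, ax, ay, az, grip], ...]. A call has 1 to 20 rows; each row is the pose to reach, as a shift and turn from the pose commanded when the call began, along the tool's axes at that moment; what a row does not reach only later rows make up. The controller multiplies each number of a shift by 0.12 m and each number of a turn by 90 degrees. A row lasts 1/10 s, in which the tool goes at most 50 mm and 8.59 degrees, less where a joint would pass 70% of its speed; a pose out of reach is approached as far as the arm can. A call with a number of a shift or a turn outside -1 to 1 is refused whole. A call with a gripper value outside its range is refused whole. The fingers move at their own pace and stop on an object; the grip force is fixed at half the most. Time passes only in rows, so rows that repeat a pose let the fingers close. It gives the time, the measured TCP pose, the force, the opening and the grip force at its end, in the units of the state.
- env.get_state(): the state, without advancing time (a new reading comes with each control period).
- env.get_image(name): name is "scene" or "top" or "wrist"; returns the picture (384x512x3 uint8, red, green, blue); there is no depth.
- env.camera_params(name): a dict with "fx", "fy", "cx", "cy" (pixels), "k1" (the pictures are not rectified: a ray, as slopes to the right and down, at radius r is drawn at 1 + k1 r^2 times it, then the intrinsics apply), "position" and "rotation" of the camera in the world. Camera axes: x right, y down, z forward; pixel columns grow to the right and rows downward; lengths in m; the calibration is good to about 2 mm. A picture is of the moment at which its call begins: read the wrist's pose just before it. camera_params takes no time and is no camera call; for the wrist camera it gives the pose at the moment of the call.
- env.close_job(): hands the job in; it is judged then, once.
The state is a dict: "time_s": time; "qpos": joint angles; "dq": joint speeds; "joint_torque": joint torques, N m; "eef_pos": TCP position; "tcp_rot": TCP orientation; "wrist_force": force on the tool from outside, world axes, zero at the start; "moment": the same for the moment, N m; "grip_width": opening from 0.0 (shut) to 1.0 (fully open); "finger_force": force on a finger pad.
Only numpy, scipy, OpenCV 4.12 (cv2) and the standard library are available. Lean on these libraries where they do the work, as an engineer would, in place of code of your own. Each camera call takes 0.05 s, during which the arm holds its last target. There are 200 camera calls.

## Working session

There is one attempt and no reset: what is moved stays moved. The work goes in short steps, Python scripts to look and compute and a tool call to move; the robot and the scene stay as the last step left them, time stands still between calls to the robot, and variables do not carry over. Pictures are saved under pics/ and viewed, at most 10 in all, crops included, and the job is handed in when it is done.

Besides the shell and the picture viewer there is one more tool, called after ">>>" by a JSON object that holds its "name" and its "arguments", one argument or row to a line. play_rows: Moves the arm, as the interface text tells. Shifts and turns lie within -1 to 1; 1 stands for 0.12 m of shift or 90 degrees of turn. Its arguments: {"type":"object","properties":{"plan":{"type":"array","items":{"type":"array","items":{"type":"number","minimum":-1,"maximum":1}}}},"required":["plan"]}

```bash
ls; mkdir -p pics; python3 - <<'E'
from rig import env
import cv2,numpy as np
s=env.get_state();print(s)
for n in("scene","top"):
    p=env.camera_params(n);print(n,p)
    cv2.imwrite(f"pics/{n}0.png",cv2.cvtColor(env.get_image(n),cv2.COLOR_RGB2BGR))
a=cv2.imread("pics/scene0.png");b=cv2.imread("pics/top0.png")
E
```

```text
pics
{'time_s': 0.0, 'qpos': array([ 1.11288561e+00,  3.59492931e-01,  1.51145414e+00, -4.10977640e-05,
        1.27247446e+00, -1.15093872e-01]), 'dq': array([-0.00015042, -0.00051267,  0.00074296, -0.00081288,  0.00247568,
        0.00133844]), 'joint_torque': array([ 2.89152740e-03, -5.15375483e+01, -2.70733738e+01,  6.76896796e-02,
        3.46700451e-02, -1.45313497e-04]), 'eef_pos': array([0.20139146, 0.56444885, 0.22180852]), 'tcp_rot': array([-3.13977137e+00, -1.71027120e-04,  2.79878777e+00]), 'wrist_force': array([-0.31269568, -0.24380177, -0.16356929]), 'moment': array([0.02396394, 0.0303325 , 0.00927589]), 'finger_force': 0.0, 'grip_width': 0.9988726360600767}
scene {'fx': 392.76308286499346, 'fy': 392.76308286499346, 'cx': 257.09331555599493, 'cy': 187.42917436734686, 'k1': 0.005236827087684392, 'position': array([ 1.0779791 , -0.45893252,  0.71214145]), 'rotation': array([-2.28591034, -0.01720063,  0.86490888])}
top {'fx': 353.62608923919754, 'fy': 353.62608923919754, 'cx': 257.75898015678916, 'cy': 192.67331081967976, 'k1': -0.1066611592883334, 'position': array([ 0.39714725, -0.0178306 ,  1.03409194]), 'rotation': array([-2.99788396,  0.00821867, -1.56562745])}
```

View pics/scene0.png

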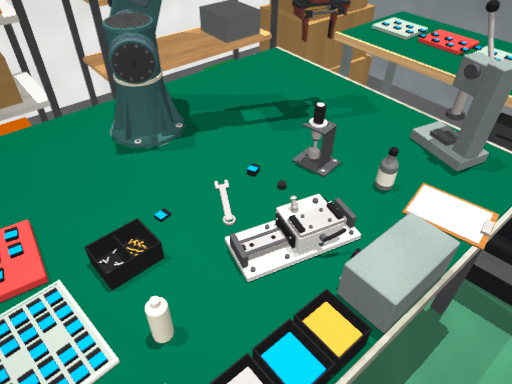

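View pics/top0.png

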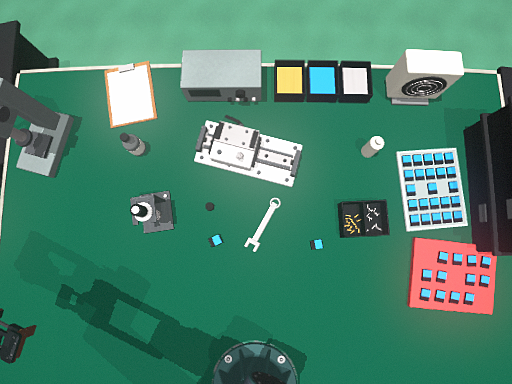

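The scene picture shows the gun in its fork near (319,115) and the nipple near (294,203). In the top picture the gun is near (143,210) and the nipple near (239,156). I'll enlarge both to get precise pixels.

```bash
cat > h.py <<'E'
import cv2,numpy as np
from scipy.spatial.transform import Rotation as R
def ray(p,u,v):
    d=np.array([(u-p['cx'])/p['fx'],(v-p['cy'])/p['fy']]);x=d.copy()
    for _ in range(10): x=d/(1+p['k1']*(x@x))
    w=R.from_euler('xyz',p['rotation']).apply([x[0],x[1],1.]);return np.array(p['position']),w/np.linalg.norm(w)
def plane(p,u,v,z):
    o,d=ray(p,u,v);return o+d*(z-o[2])/d[2]
def tri(*rs):
    A=sum(np.eye(3)-np.outer(d,d) for o,d in rs);b=sum((np.eye(3)-np.outer(d,d))@o for o,d in rs)
    X=np.linalg.solve(A,b);return X,[np.linalg.norm(np.cross(X-o,d)) for o,d in rs]
def proj(p,X):
    c=R.from_euler('xyz',p['rotation']).inv().apply(np.array(X)-p['position']);x=c[:2]/c[2];x=x*(1+p['k1']*(x@x))
    return np.array([p['cx'],p['cy']])+p['fx']*x
E
python3 - <<'E'
import cv2,numpy as np
a=cv2.imread("pics/scene0.png");b=cv2.imread("pics/top0.png")
def c(i,x,y,w,h): return cv2.resize(i[y:y+h,x:x+w],(400,300),interpolation=cv2.INTER_CUBIC)
o=np.vstack([np.hstack([c(a,280,90,80,60+30-30),c(a,240,180,120,90)]),np.hstack([c(b,115,180,80,60),c(b,190,115,120,90)])])
cv2.imwrite("pics/m1.png",o)
E
```

```text
(no output)
```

View pics/m1.png

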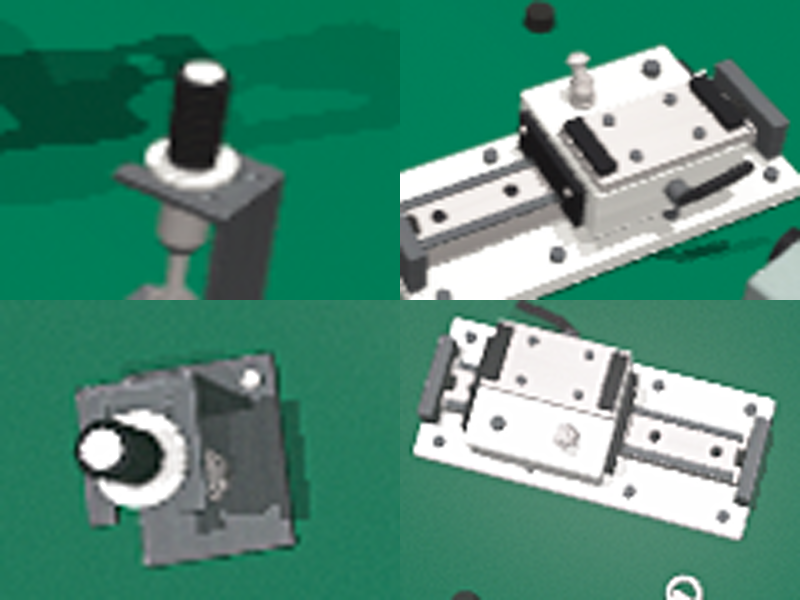

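Crop pixels. Gun butt is at scene (320.8,104.4) and top (135.2,210.2). Nipple head top is at scene (293.1,198) and top (240.4,154.9). The fork opens towards the robot.

```bash
python3 - <<'E'
from h import *
from rig import env
S=env.camera_params("scene");T=env.camera_params("top")
np.set_printoptions(precision=4,suppress=True)
for n,a,b in(("butt",(320.8,104.4),(135.2,210.2)),("flange",(318.6,122.6),(142.6,211.6)),("nip",(293.1,198),(240.4,154.9))):
    print(n,*tri(ray(S,*a),ray(T,*b)))
t=lambda x,y:(190+x/3.333,115+y/3.333)
# slide base corners from top crop (x-400,y-300)
c=[plane(T,*t(x-400,y-300),.016) for x,y in((455,318),(776,400),(740,541),(414,455))]
for q in c: print(q)
print("edge dirs deg of long edge, from +y:",[np.degrees(np.arctan2(*( (a-b)[:2]))) for a,b in((c[0],c[1]),(c[3],c[2]))], [np.linalg.norm(a-b) for a,b in zip(c,c[1:])])
g=lambda x,y:(115+x/5,180+(y-300)/5)
c=[plane(T,*g(x,y),z) for x,y,z in((80,390,.13),(200,367,.13),(272,355,0.006),(295,543,0.006),(146,565,.006),(92,525,.13))]
for q in c: print(q)
E
```

```text
butt [0.476  0.2889 0.1909] [np.float64(0.0016441847693815066), np.float64(0.0016441847693815256)]
flange [0.4774 0.289  0.135 ] [np.float64(0.0013197593305349826), np.float64(0.0013197593305349922)]
nip [0.6346 0.0388 0.1079] [np.float64(0.0013457048555684061), np.float64(0.0013457048555683446)]
[0.7645 0.1474 0.016 ]
[ 0.6883 -0.142   0.016 ]
[ 0.5606 -0.1085  0.016 ]
[0.637  0.1802 0.016 ]
edge dirs deg of long edge, from +y: [np.float64(14.768352462031263), np.float64(14.821552346376036)] [np.float64(0.29925603993794797), np.float64(0.13193916435537714), np.float64(0.2986198738633215)]
[0.5125 0.3226 0.13  ]
[0.525  0.2588 0.13  ]
[0.5498 0.2535 0.006 ]
[0.4389 0.2355 0.006 ]
[0.425 0.324 0.006]
[0.4419 0.3125 0.13  ]
```

```bash
cat >> h.py <<'E'
from rig import env
np.set_printoptions(precision=4,suppress=True)
YAW=np.radians(165.2)
Rdn=R.from_euler('xyz',[np.pi,0,YAW])
Rdk=Rdn*R.from_rotvec([0,-np.pi/6,0])
def rel(pos,Rt,s=None):
    s=s or env.get_state();R0=R.from_euler('xyz',s['tcp_rot'])
    return R0.inv().apply(np.array(pos)-s['eef_pos'])/.12, (R0.inv()*Rt).as_rotvec()/(np.pi/2)
def st():
    s=env.get_state();print(s['time_s'],s['eef_pos'],np.degrees(s['tcp_rot']),'F',s['wrist_force'],'M',s['moment'],'w',s['grip_width'],s['finger_force'],'q',s['qpos'])
E
python3 -c "
from h import *
print(rel([.476,.289,.255],Rdn))"
```

```text
(array([-2.927 , -1.3937, -0.2741]), array([-0.0011, -0.0002, -0.0538]))
```

>>> {"name": "play_rows", "arguments": {
  "plan": [
    [-0.4,-0.19,-0.28,0,0,-0.054,1],
    [-0.7,-0.32,-0.28,0,0,-0.054,1],
    [-1,-0.48,-0.28,0,0,-0.054,1],
    [-1,-0.48,-0.28,0,0,-0.054,1]
  ]
}}

```text
time_s: 0.5
eef_pos: [0.2981, 0.4672, 0.2563]
tcp_rot: [-3.14, 0.002, 2.88]
wrist_force: [-0.3, 0.1, -0.2]
grip_width: 0.996
finger_force: 0.0
```

```bash
python3 -c "
from h import *
print(rel([.476,.289,.255],Rdn))"
```

```text
(array([-1.8166, -1.0505,  0.0151]), array([-0.001 ,  0.001 , -0.0023]))
```

>>> {"name": "play_rows", "arguments": {
  "plan": [
    [-0.4,-0.22,0,0,0,0,1],
    [-0.8,-0.45,0,0,0,0,1],
    [-1,-0.6,0,0,0,0,1],
    [-1,-0.6,0,0,0,0,1]
  ]
}}

```text
time_s: 0.9
eef_pos: [0.3953, 0.3676, 0.2558]
tcp_rot: [-3.14, 0.001, 2.88]
wrist_force: [-0.8, 0.4, 0.4]
grip_width: 1.003
finger_force: 0.0
```

```bash
python3 -c "
from h import *
print(rel([.476,.289,.255],Rdn))"
```

```text
(array([-0.8196, -0.4583,  0.0079]), array([-0.001 ,  0.0005, -0.0024]))
```

>>> {"name": "play_rows", "arguments": {
  "plan": [
    [-0.4,-0.22,0,0,0,0,1],
    [-0.82,-0.45,0,0,0,-0.002,1],
    [-0.82,-0.45,0,0,0,-0.002,1]
  ]
}}

```text
time_s: 1.2
eef_pos: [0.4767, 0.2915, 0.256]
tcp_rot: [-3.141, 0.001, 2.885]
wrist_force: [0.5, 0.3, 0.7]
grip_width: 0.997
finger_force: 0.0
```

```bash
python3 -c "
from h import *
st()
p=env.camera_params('wrist');print(p)
im=env.get_image('wrist');cv2.imwrite('pics/w1.png',im[:,:,::-1])
for z in (.19,.13): print(proj(p,[.476,.289,z]))"
```

```text
1.2 [0.4767 0.2915 0.256 ] [-179.9741    0.0606  165.2789] F [0.4919 0.2775 0.7057] M [0.0116 0.0127 0.0424] w 0.9972883431372933 0.0 q [ 0.4259  0.2702  1.556  -0.0011  1.3148 -0.8877]
{'fx': 313.10889418698014, 'fy': 313.10889418698014, 'cx': 252.0125035203826, 'cy': 191.38928011585276, 'k1': -0.006173810574712803, 'position': array([0.3991, 0.3116, 0.4192]), 'rotation': array([2.8504, 0.0003, 1.315 ])}
[249.0331 205.4654]
[249.6211 184.7904]
```

View pics/w1.png

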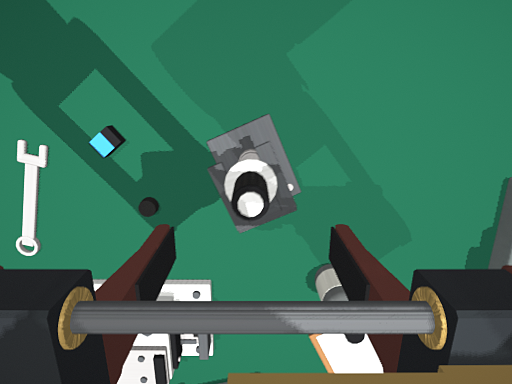

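The wrist view shows the butt at (250,205), within 1 px of the prediction of (249,205). The fork yaw is about 9°, so I'm descending.

```bash
python3 -c "
from h import *
st();print(rel([.476,.289,.1405],Rdn))"
```

```text
1.25 [0.4765 0.2915 0.2558] [-179.9657    0.0345  165.2433] F [-0.0425 -0.7569  0.3214] M [-0.0589 -0.0663 -0.0282] w 1.0005986714754609 0.0 q [ 0.4259  0.2704  1.5561 -0.0009  1.315  -0.8871]
(array([-0.0004, -0.0208,  0.9611]), array([-0.0004,  0.0004,  0.0005]))
```

>>> {"name": "play_rows", "arguments": {
  "plan": [
    [0,-0.02,0.3,0,0,0,1],
    [0,-0.02,0.55,0,0,0,1],
    [0,-0.02,0.75,0,0,0,1],
    [0,-0.02,0.85,0,0,0,1],
    [0,-0.02,0.92,0,0,0,1],
    [0,-0.02,0.95,0,0,0,1],
    [0,-0.02,0.96,0,0,0,1],
    [0,-0.02,0.96,0,0,0,1]
  ]
}}

```text
time_s: 2.05
eef_pos: [0.4742, 0.2911, 0.1418]
tcp_rot: [3.141, 0.001, 2.887]
wrist_force: [-0.1, -0.4, 0.6]
grip_width: 1.002
finger_force: 0.0
```

>>> {"name": "play_rows", "arguments": {
  "plan": [
    [-0.019,-0.013,0.01,0,0,0,1],
    [-0.019,-0.013,0.01,0,0,0,-1],
    [-0.019,-0.013,0.01,0,0,0,-1],
    [-0.019,-0.013,0.01,0,0,0,-1],
    [-0.019,-0.013,0.01,0,0,0,-1],
    [-0.019,-0.013,0.01,0,0,0,-1],
    [-0.019,-0.013,0.01,0,0,0,-1],
    [-0.019,-0.013,0.01,0,0,0,-1]
  ]
}}

```text
time_s: 2.85
eef_pos: [0.4755, 0.2885, 0.1398]
tcp_rot: [-3.141, -0.0, 2.887]
wrist_force: [0.3, 0.0, 0.3]
grip_width: 0.4
finger_force: 0.0
```

```bash
python3 -c "
from h import *
st()"
```

```text
2.85 [0.4755 0.2885 0.1398] [-179.9907   -0.007   165.4001] F [0.3094 0.0009 0.2714] M [-0.0276  0.0155 -0.0251] w 0.39986263374572756 0.0 q [ 0.4212  0.3861  1.7005 -0.0001  1.0552 -0.8948]
```

Still closing, so I'm giving it more time.

>>> {"name": "play_rows", "arguments": {
  "plan": [
    [0,0,0,0,0,0,-1],
    [0,0,0,0,0,0,-1],
    [0,0,0,0,0,0,-1],
    [0,0,0,0,0,0,-1],
    [0,0,0,0,0,0,-1]
  ]
}}

```text
time_s: 3.35
eef_pos: [0.4757, 0.2887, 0.1399]
tcp_rot: [3.141, 0.0, 2.887]
wrist_force: [1.3, 1.4, -0.1]
grip_width: 0.335
finger_force: 30.0
```

>>> {"name": "play_rows", "arguments": {
  "plan": [
    [0,0,-0.02,0,0,0,-1],
    [0,0,-0.04,0,0,0,-1],
    [0,0,-0.06,0,0,0,-1],
    [0,0,-0.08,0,0,0,-1],
    [0,0,-0.08,0,0,0,-1]
  ]
}}

```text
time_s: 3.85
eef_pos: [0.4757, 0.2885, 0.1498]
tcp_rot: [3.142, 0.0, 2.887]
wrist_force: [-0.3, -0.2, -4.4]
grip_width: 0.337
finger_force: 30.0
```

```bash
python3 -c "
from h import *
st()"
```

```text
3.85 [0.4757 0.2885 0.1498] [179.9949   0.0194 165.3974] F [-0.3332 -0.185  -4.3627] M [0.0483 0.0034 0.0114] w 0.3374662861323911 29.99922662973404 q [ 0.4211  0.374   1.6904 -0.0002  1.0769 -0.8948]
```

>>> {"name": "play_rows", "arguments": {
  "plan": [
    [0.1,-0.044,-0.08,0,0,0,-1],
    [0.25,-0.11,-0.08,0,0,0,-1],
    [0.4,-0.177,-0.08,0,0,0,-1],
    [0.55,-0.244,-0.08,0,0,0,-1],
    [0.75,-0.332,-0.08,0,0,0,-1],
    [0.9,-0.4,-0.1,0,0,0,-1],
    [0.9,-0.4,-0.2,0,0,0,-1],
    [0.9,-0.4,-0.5,0,0,0,-1],
    [0.9,-0.4,-0.9,0,0,0,-1],
    [0.9,-0.4,-0.9,0,0,0,-1]
  ]
}}

```text
time_s: 4.85
eef_pos: [0.3616, 0.2711, 0.2636]
tcp_rot: [3.134, 0.008, 2.887]
wrist_force: [1.8, 1.1, -3.7]
grip_width: 0.337
finger_force: 30.0
```

```bash
python3 -c "
from h import *
st()
N=np.array([.6346,.0388,.106]);a=-Rdk.apply([0,0,1]);print(a)
# TCP sits ~ (139.9-130..136) above gun origin
print(rel(N+a*(.104+.010+.08),Rdk),N+a*.194)
S=env.camera_params('scene')
im=env.get_image('scene');cv2.imwrite('pics/s2.png',cv2.resize(im[40:240,200:400],(600,600),interpolation=cv2.INTER_CUBIC)[:,:,::-1])"
```

```text
4.85 [0.3616 0.2711 0.2636] [179.5546   0.4777 165.419 ] F [ 1.8398  1.06   -3.6609] M [ 0.0588 -0.1185  0.0026] w 0.33662457986477645 29.99937504529953 q [ 0.4902  0.095   1.7617  0.0001  1.2736 -0.8261]
[-0.4834  0.1277  0.866 ]
(array([-1.8814, -1.2971, -0.0809]), array([ 0.0055, -0.328 ,  0.0011])) [0.5408 0.0636 0.274 ]
```

View pics/s2.png

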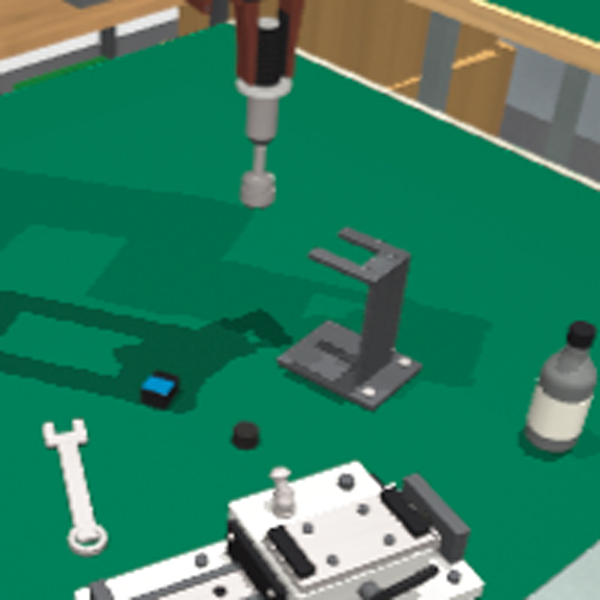

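The gun is out of the fork, hanging straight in the fingers with its flange at the fingertips (scene crop (262,90)). Next I go to a pose 80 mm short of contact on the nipple's axis.

>>> {"name": "play_rows", "arguments": {
  "plan": [
    [-0.25,-0.17,-0.1,0,0,0,-1],
    [-0.5,-0.35,-0.1,0,-0.05,0,-1],
    [-0.75,-0.5,-0.1,0,-0.1,0,-1],
    [-0.94,-0.65,-0.1,0,-0.16,0,-1],
    [-0.94,-0.65,-0.1,0.005,-0.24,0,-1],
    [-0.94,-0.65,-0.1,0.005,-0.328,0,-1],
    [-0.94,-0.65,-0.1,0.005,-0.328,0,-1]
  ]
}}

```text
time_s: 5.6
eef_pos: [0.4412, 0.1633, 0.2642]
tcp_rot: [-3.125, 0.508, 2.895]
wrist_force: [-0.8, 0.2, -6.8]
grip_width: 0.336
finger_force: 30.0
```

```bash
python3 -c "
from h import *
st()
N=np.array([.6346,.0388,.106]);a=-Rdk.apply([0,0,1])
print(rel(N+a*.194,Rdk))"
```

```text
5.6 [0.4412 0.1633 0.2642] [-179.0371   29.1268  165.8772] F [-0.8186  0.1844 -6.8307] M [ 0.1409  0.839  -0.015 ] w 0.3364379418353107 30.000677704811096 q [ 0.4808 -0.0281  2.0212 -0.4758  0.8238 -0.5696]
(array([-0.92  , -0.5961,  0.4293]), array([-0.007 , -0.0096,  0.0066]))
```

>>> {"name": "play_rows", "arguments": {
  "plan": [
    [-0.25,-0.16,0.1,0,0,0,-1],
    [-0.5,-0.32,0.2,0,0,0,-1],
    [-0.7,-0.45,0.3,0,0,0,-1],
    [-0.92,-0.6,0.43,0,0,0,-1],
    [-0.92,-0.6,0.43,0,0,0,-1],
    [-0.92,-0.6,0.43,0,0,0,-1],
    [-0.92,-0.6,0.43,0,0,0,-1]
  ]
}}

```text
time_s: 6.3
eef_pos: [0.5466, 0.0651, 0.2784]
tcp_rot: [-3.132, 0.512, 2.89]
wrist_force: [-0.3, 0.5, -4.1]
grip_width: 0.338
finger_force: 30.0
```

```bash
python3 -c "
from h import *
st()
N=np.array([.6346,.0388,.106]);a=-Rdk.apply([0,0,1])
print(rel(N+a*.194,Rdk))
s=env.get_state();Rt=R.from_euler('xyz',s['tcp_rot'])
I=[]
for n,(w,h) in dict(wrist=(160,120),scene=(80,60),top=(80,60)).items():
    p=env.camera_params(n);im=env.get_image(n);cv2.imwrite(f'pics/{n}3.png',im[:,:,::-1])
    q=proj(p,s['eef_pos']+Rt.apply([0,0,.15 if n!='wrist' else .1]));print(n,'nip pred',proj(p,N),'coupler pred',proj(p,s['eef_pos']+Rt.apply([0,0,.114])))
    x,y=[int(v) for v in (q-[w/2,h/2])];x=max(0,min(x,512-w));y=max(0,min(y,384-h));print(n,x,y)
    I.append(cv2.resize(im[y:y+h,x:x+w],(400,300),interpolation=cv2.INTER_CUBIC))
I.append(cv2.resize(im if 0 else env.get_image('wrist'),(400,300)))
cv2.imwrite('pics/m3.png',np.vstack([np.hstack(I[:2]),np.hstack(I[2:])])[:,:,::-1])"
```

```text
6.3 [0.5466 0.0651 0.2784] [-179.4687   29.3127  165.5578] F [-0.2523  0.5227 -4.09  ] M [0.2106 0.6817 0.0006] w 0.3382001613972948 29.998123347759247 q [ 0.1239  0.0296  1.9251 -0.2866  0.7293 -1.0225]
(array([ 0.0556, -0.0241,  0.0108]), array([-0.0039, -0.0076,  0.0035]))
wrist nip pred [250.5772 164.714 ] coupler pred [252.1026 187.3629]
wrist 172 131
scene nip pred [292.4447 198.7252] coupler pred [287.833  164.3383]
scene 250 149
top nip pred [240.0584 154.7644] coupler pred [233.6095 160.8541]
top 196 127
```

View pics/m3.png

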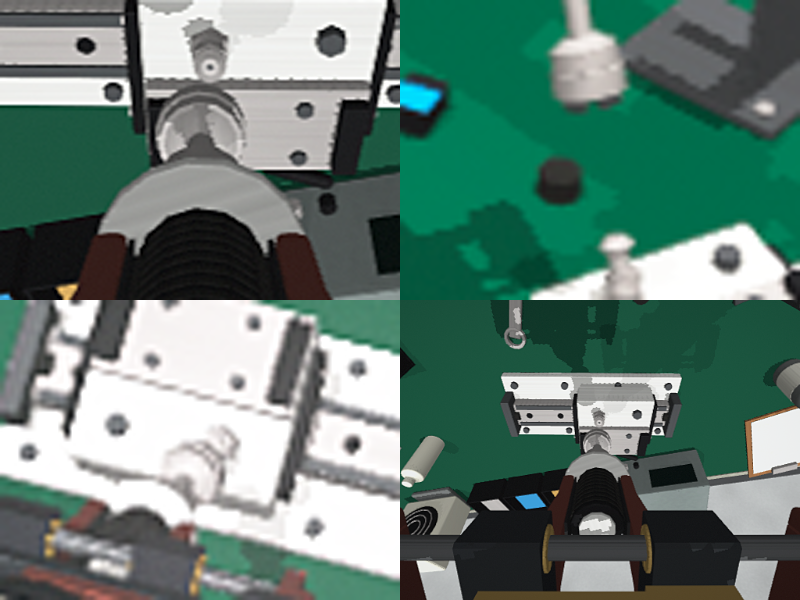

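Wrist crop: nipple head top at (209,68), which is full-frame (255.6,158.2). The coupler ring is at full-frame (252,183). Next I combine all three views.

```bash
python3 -c "
from h import *
S=env.camera_params('scene');T=env.camera_params('top');W=env.camera_params('wrist')
st()
r=[ray(S,293.4,197.8),ray(T,240.5,154.7),ray(W,255.6,158.2)]
print(tri(*r),tri(*r[:2]),tri(r[0],r[2]),tri(r[1],r[2]))
for q in ((W,255.6,158.2),(T,240.5,154.7),(S,293.4,197.8)): print(plane(*q,.105))
"
```

```text
6.5 [0.547  0.0658 0.2792] [-179.4927   29.4661  165.6256] F [-0.3923  0.4217 -4.5417] M [0.1816 0.6384 0.0192] w 0.33648327976875514 29.9980366230011 q [ 0.1254  0.0286  1.9252 -0.2881  0.7278 -1.0211]
(array([0.6335, 0.0427, 0.103 ]), [np.float64(0.002112513359857534), np.float64(0.005343431425843022), np.float64(0.004334142809396655)]) (array([0.6351, 0.0387, 0.1089]), [np.float64(0.0016545877098650373), np.float64(0.0016545877098648914)]) (array([0.6311, 0.0463, 0.1022]), [np.float64(0.0004427476851364144), np.float64(0.0004427476851364153)]) (array([0.6406, 0.0414, 0.0889]), [np.float64(0.0030171591512896732), np.float64(0.003017159151289624)])
[0.6291 0.0472 0.105 ]
[0.635  0.0377 0.105 ]
[0.633  0.0435 0.105 ]
```

```bash
python3 -c "
from h import *
N=np.array([.633,.0425,.105]);a=-Rdk.apply([0,0,1])
print(rel(N+a*.141,Rdk))"
```

```text
(array([ 0.0788, -0.0016,  0.4545]), array([-0.0033, -0.0059,  0.0041]))
```

>>> {"name": "play_rows", "arguments": {
  "plan": [
    [0.04,0,0.05,-0.003,-0.006,0.004,-1],
    [0.08,0,0.15,-0.003,-0.006,0.004,-1],
    [0.08,0,0.25,-0.003,-0.006,0.004,-1],
    [0.08,0,0.35,-0.003,-0.006,0.004,-1],
    [0.08,0,0.43,-0.003,-0.006,0.004,-1],
    [0.08,0,0.45,-0.003,-0.006,0.004,-1],
    [0.08,0,0.45,-0.003,-0.006,0.004,-1],
    [0.08,0,0.45,-0.003,-0.006,0.004,-1]
  ]
}}

```text
time_s: 7.3
eef_pos: [0.5655, 0.0599, 0.228]
tcp_rot: [-3.141, 0.525, 2.882]
wrist_force: [0.4, -0.5, -4.1]
grip_width: 0.339
finger_force: 30.0
```

```bash
python3 -c "
from h import *
st()
N=np.array([.633,.0425,.105]);a=-Rdk.apply([0,0,1])
print(rel(N+a*.141,Rdk))
s=env.get_state();Rt=R.from_euler('xyz',s['tcp_rot'])
I=[]
for n,(w,h) in dict(wrist=(96,72),scene=(64,48),top=(64,48)).items():
    p=env.camera_params(n);im=env.get_image(n)
    C=lambda d:proj(p,s['eef_pos']+Rt.apply([0,0,d]))
    q=C(.12);print(n,'nip',proj(p,N),'axis .06 .112 .141',C(.06),C(.112),C(.141))
    x,y=[int(v) for v in (q-[w/2,h/2])];print(n,x,y)
    I.append(cv2.resize(im[y:y+h,x:x+w],(400,300),interpolation=cv2.INTER_CUBIC))
I.append(cv2.resize(env.get_image('wrist'),(400,300)))
cv2.imwrite('pics/m4.png',np.vstack([np.hstack(I[:2]),np.hstack(I[2:])])[:,:,::-1])"
```

```text
7.3 [0.5655 0.0599 0.228 ] [-179.9778   30.0726  165.1126] F [ 0.4112 -0.5206 -4.093 ] M [ 0.2666  0.6663 -0.0015] w 0.3385737702232592 29.998154640197754 q [ 0.1043  0.1182  1.9805 -0.3362  0.5729 -0.9666]
(array([0.009 , 0.0035, 0.0031]), array([-0.0007,  0.0008, -0.0008]))
wrist nip [252.6379 178.6791] axis .06 .112 .141 [252.1508 206.8532] [252.0829 187.9353] [252.0544 179.9863]
wrist 204 149
scene nip [293.0789 197.9869] axis .06 .112 .141 [286.5794 163.7937] [290.7855 185.9133] [293.0834 197.9954]
scene 259 165
top nip [238.7034 155.4298] axis .06 .112 .141 [232.8547 163.4232] [236.9015 157.9121] [238.9812 155.082 ]
top 205 133
```

View pics/m4.png

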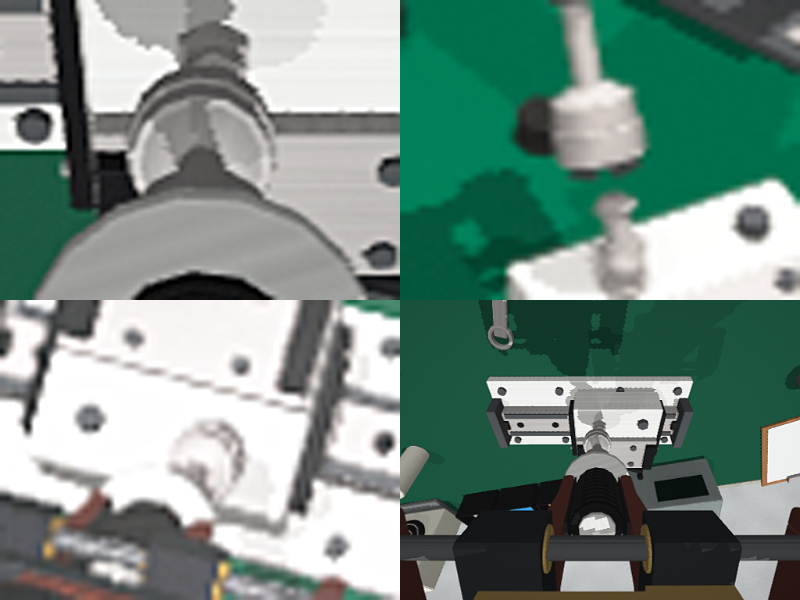

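Crop readings:
- **Wrist:** nipple body at x≈213, coupler at x≈202, so about +2.7 mm in tool y.
- **Scene:** nipple (616,200) against the gun axis at about 611, so about +1.9 mm.
- **Top:** coupler and nipple agree once its offset is removed.

I'm correcting +2 mm in tool y and easing into the mouth.

>>> {"name": "play_rows", "arguments": {
  "plan": [
    [0.005,0.017,0,0,0,0,-1],
    [0.005,0.017,0.02,0,0,0,-1],
    [0.005,0.017,0.04,0,0,0,-1],
    [0.005,0.017,0.06,0,0,0,-1],
    [0.005,0.017,0.08,0,0,0,-1],
    [0.005,0.017,0.1,0,0,0,-1],
    [0.005,0.017,0.12,0,0,0,-1],
    [0.005,0.017,0.13,0,0,0,-1],
    [0.005,0.017,0.13,0,0,0,-1]
  ]
}}

```text
time_s: 8.4
eef_pos: [0.5728, 0.06, 0.2137]
tcp_rot: [-3.141, 0.524, 2.882]
wrist_force: [-0.1, -0.1, -4.4]
grip_width: 0.339
finger_force: 30.0
```

```bash
python3 -c "
from h import *
st()
s=env.get_state();Rt=R.from_euler('xyz',s['tcp_rot']);print('Ftool',Rt.inv().apply(s['wrist_force']),'base',Rt.inv().apply([.4,-.52,-4.1]))
I=[]
for n,(w,h) in dict(wrist=(80,60),scene=(64,48)).items():
    p=env.camera_params(n);im=env.get_image(n)
    x,y=[int(v) for v in (proj(p,s['eef_pos']+Rt.apply([0,0,.12]))-[w/2,h/2])];print(n,x,y)
    I.append(cv2.resize(im[y:y+h,x:x+w],(400,300),interpolation=cv2.INTER_CUBIC))
cv2.imwrite('pics/m5.png',np.hstack(I)[:,:,::-1])"
```

```text
8.4 [0.5728 0.06   0.2137] [-179.9611   30.0366  165.1235] F [-0.0585 -0.078  -4.4449] M [0.1669 0.6596 0.0028] w 0.33936953693549826 29.998172521591187 q [ 0.1025  0.1501  1.9857 -0.3546  0.5382 -0.946 ]
Ftool [ 2.2565 -0.0878  3.8298] base [ 1.602  -0.3973  3.81  ]
wrist 212 155
scene 261 171
```

View pics/m5.png

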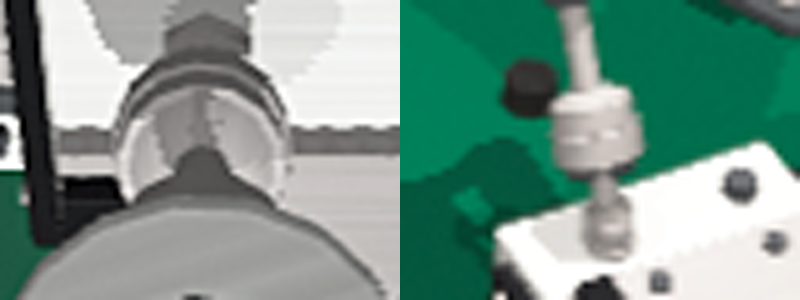

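The head is now inside the mouth. Scene crop shows the neck at (605,190) and the hex at (607,235), in line with the coupler at (597,130). In the wrist crop the hex at 207 against the coupler at 202 leaves about 0.9 mm. I'll push on slowly.

>>> {"name": "play_rows", "arguments": {
  "plan": [
    [0,0.005,0.01,0,0,0,-1],
    [0,0.005,0.02,0,0,0,-1],
    [0,0.005,0.03,0,0,0,-1],
    [0,0.005,0.04,0,0,0,-1],
    [0,0.005,0.05,0,0,0,-1],
    [0,0.005,0.05,0,0,0,-1]
  ]
}}

```text
time_s: 9.1
eef_pos: [0.5755, 0.0598, 0.208]
tcp_rot: [-3.141, 0.523, 2.882]
wrist_force: [0.9, 0.4, -7.9]
grip_width: 0.333
finger_force: 30.0
```

```bash
cat >> h.py <<'E'
def ft():
    s=env.get_state();Rt=R.from_euler('xyz',s['tcp_rot'])
    print(s['time_s'],s['eef_pos'],np.degrees(s['tcp_rot']),'contact F tool',Rt.inv().apply(s['wrist_force']-[0,0,-4.4]),'M tool',Rt.inv().apply(s['moment']),'depth',(s['eef_pos']-[.5728,.06,.2137])@Rt.apply([0,0,1]),s['grip_width'])
E
python3 -c "
from h import *
ft()"
```

```text
9.1 [0.5755 0.0598 0.208 ] [-179.9413   29.9867  165.1352] contact F tool [1.0594 0.6247 3.3797] M tool [-0.1901  1.11    0.0314] depth 0.00628702666584282 0.3325429879631422
```

>>> {"name": "play_rows", "arguments": {
  "plan": [
    [0,0,0.01,0,0,0,-1],
    [0,0,0.02,0,0,0,-1],
    [0,0,0.03,0,0,0,-1],
    [0,0,0.04,0,0,0,-1],
    [0,0,0.04,0,0,0,-1]
  ]
}}

```text
time_s: 9.6
eef_pos: [0.5782, 0.0592, 0.2053]
tcp_rot: [-3.141, 0.525, 2.882]
wrist_force: [-7.5, 1.4, 4.5]
grip_width: 0.337
finger_force: 30.0
```

```bash
python3 -c "
from h import *
ft()"
```

```text
9.6 [0.5782 0.0592 0.2053] [-179.9747   30.1023  165.1167] contact F tool [  2.102   -0.5853 -11.4793] M tool [ 0.076   1.524  -0.0162] depth 0.010023150837190797 0.33659056096872025
```

>>> {"name": "play_rows", "arguments": {
  "plan": [
    [0,0,0.015,0,0,0,-1],
    [0,0,0.03,0,0,0,-1],
    [0,0,0.045,0,0,0,-1],
    [0,0,0.06,0,0,0,-1],
    [0,0,0.07,0,0,0,-1],
    [0,0,0.07,0,0,0,-1],
    [0,0,0.07,0,0,0,-1]
  ]
}}

```text
time_s: 10.3
eef_pos: [0.582, 0.0582, 0.1983]
tcp_rot: [-3.141, 0.526, 2.882]
wrist_force: [-9.1, 1.6, 6.3]
grip_width: 0.339
finger_force: 30.0
```

```bash
python3 -c "
from h import *
ft()"
```

```text
10.3 [0.582  0.0582 0.1983] [-179.978    30.1094  165.117 ] contact F tool [  2.568   -0.7998 -13.8192] M tool [ 0.1013  1.6479 -0.0142] depth 0.01806288032250493 0.33922702826368056
```

>>> {"name": "play_rows", "arguments": {
  "plan": [
    [0,0,0.01,0,0,0,-1],
    [0,0,0.02,0,0,0,-1],
    [0,0,0.02,0,0,0,-1],
    [0,0,0.02,0,0,0,-1],
    [0,0,0.02,0,0,0,-1]
  ]
}}

```text
time_s: 10.8
eef_pos: [0.5833, 0.0578, 0.1963]
tcp_rot: [-3.141, 0.526, 2.882]
wrist_force: [-9.1, 2.1, 6.6]
grip_width: 0.336
finger_force: 30.0
```

```bash
python3 -c "
from h import *
ft()
im=env.get_image('scene')[120:225,230:370];im2=env.get_image('wrist')[145:250,190:330]
cv2.imwrite('pics/m6.png',np.hstack([cv2.resize(i,(400,300),interpolation=cv2.INTER_CUBIC) for i in(im,im2)])[:,:,::-1])
ft()"
```

```text
10.8 [0.5833 0.0578 0.1963] [-179.9805   30.1223  165.1149] contact F tool [  2.5497  -0.2685 -14.2298] M tool [ 0.1594  1.6231 -0.0061] depth 0.020376331116584486 0.33634583499053955
10.9 [0.5833 0.0578 0.1964] [-179.9763   30.1259  165.1208] contact F tool [  2.4122   0.4086 -15.2618] M tool [0.1195 1.6259 0.0156] depth 0.020357456233371332 0.33763888818547416
```

View pics/m6.png

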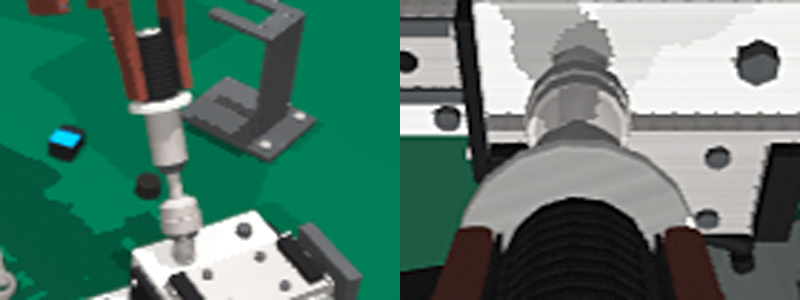

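The coupler (182,212) sits directly on the nipple's hexagon (185,245) with no neck visible. The gun is straight and the spring force of about 14–15 N puts the tube about 15 mm in. Handing in.

```bash
python3 -c "
from rig import env
print(env.close_job())"
```

```text
the job is handed in; nothing more can be done
None
```

I handed the job in at about 11 s with the coupler on the nipple and the gun still gripped; the tube is about 15 mm of its 20 mm in, judged from the 14–15 N spring force, and the snap is inferred from the forces and the last picture rather than measured.

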